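# Set the height stop of a carton-sealing jig

### The job

Set up the sealing jig for this batch of cartons: push the teal sample carton along its channel until it is fully home against the end stop, lower the stop rod until its foot just rests on the top of the carton without crushing it, then swing the red lever fully closed to lock the rod. Leave the carton home with the foot still resting on it, and do not disturb the two other cartons that wait their turn.

Things in the scene. Friction and masses are not known exactly. Their poses are not given: they have to be found in the camera images.
- jig: Green carton-sealing jig, fixed, 180 x 240 mm. Its levelling feet set its origin 0 to 8 mm above the worktop. In its frame: channel 37 mm wide along y, floor at z = 20 mm, rails up to 32 mm, open at -y; column at x = 85 mm, 171 mm high, with an arm (z 125 to 161 mm) that guides the stop rod. Origin: on the rod's axis; x from the robot's side to the column, y to the end stop, z up.
- end_stop (a point): Middle of the face of the block that shuts the channel, 30 mm along the jig's y from the rod's axis, at z = 35 mm; the block reaches up to 50 mm. When the carton is home, its end touches this face and its centre is at y = -30 mm in the jig's frame, under the rod.
- carton: Teal printed carton, 35 mm thick (x), 120 mm long (y), 50 mm high, 0.1 to 0.2 kg, standing in the channel with its axes along the jig's, 40 to 70 mm short of home. Origin: centre of its underside. Push its free -y end with the fingertips above the rails; 1 to 2 N slide it. More than 30 N from the fingers or 18 N from the foot crushes it.
- stop_rod: Upright steel rod, 12 mm thick, rubber-padded foot 24 mm across below, black knob above. Origin: centre of the foot's underside, at most at z = 118 mm in the jig's frame; slides 60 mm straight down; starts 23 to 48 mm above the carton. Unlocked, friction holds it: about 3 N on the knob moves it down, 5 N up; more means the foot bears on something. Its pad is stiff: half a mm too far is over 20 N.
- stop_knob (a point): Centre of the top face of the rod's round black knob, 130 mm above the foot's underside; the knob is 29 mm across and 22 mm high.
- lock_lever (a joint): Angle of the red cam lever that locks the rod, about an upright pivot. 0 = open, pointing along the jig's -x (to the robot); grows clockwise seen from above; 1.571 = fully closed on its own stop, pointing along the jig's +y. Starts at 0 to 0.3. It takes 2 to 12 N at the grip, most once the cam bites past 0.6, and stays where left.
- lever_pivot (a point): Axis of the lever's upright pivot at the lever's mid-height: x = 0, y = +18.5 mm z = 143 mm in the jig's frame.
- lever_tip (a point): Point in the red lever grip 85 mm from the pivot, at mid-height; the grip is 10 mm wide, 13 mm high and reaches from 50 to 98 mm from the pivot, free above and below.
- next_carton_a: Teal carton like the sample, standing on the worktop, waiting its turn (35 x 120 x 50 mm, origin at the centre of its underside). Leave it alone.
- next_carton_b: Another waiting teal carton, the same. Leave it alone.
Not all that is in view belongs to the job. Leave any black or blue look-alike of the carton alone.

How it is judged:
On the way, in this order (a step that is already met when the one before it is completed fails the run):
1. the carton is home in the channel, its end within 3 mm of the end stop, while the stop rod does not touch it and the lever is open (y of carton in the frame of jig above -0.033 m and contact force between stop_rod and carton below 0.1 N and value of joint lock_lever below 0.6 rad), for 0.2 s.
2. the foot of the stop rod bears on the carton (more than 0.5 N) while the lever is still open (contact force between stop_rod and carton above 0.5 N and y of carton in the frame of jig above -0.033 m and value of joint lock_lever below 0.6 rad), for 0.2 s.
3. the lever is swung closed (past 1.4 rad) (value of joint lock_lever above 1.4 rad), for 0.2 s.
At the end, for the whole second after the job is handed in: The carton is home (end within 3 mm of the end stop), the stop rod's foot bears on it with more than 0.3 N, the red lever is closed past 1.4 rad, and rod and carton are at rest (y of carton in the frame of jig above -0.033 m and contact force between stop_rod and carton above 0.3 N and value of joint lock_lever above 1.4 rad and linear speed of each of stop_rod, carton below 0.005 m/s); the robot touches nothing.
It fails at once if the foot presses the carton with more than 18 N (crushed) (contact force between stop_rod and carton above 18 N).
It fails at once if the fingers press the carton with more than 30 N (crushed) (contact force between the fingers and carton above 30 N).
It fails at once if a waiting carton is shifted by more than 30 mm (distance of any of next_carton_a, next_carton_b from where it was at the start of the episode above 0.03 m).
It also fails if it takes over 64 s, if anything falls off the work surface, if the arm or the gripper's body presses on something with over 40 N, if the wrist force passes 120 N, or if a joint passes its speed limit or range.

### The arm

A 6-joint arm with a two-finger parallel gripper is mounted at the origin on the work surface; the furniture and walls round the work are solid. World frame = base frame: x ahead of the robot, y to its left, z up, the work surface at z = 0. Lengths are in m, angles in rad, forces in N, time in s.
With the tool pointing down it reaches from about 0.35 to 0.975 m from the base axis. Payload 4.9 kg.
Tool frame: the origin (TCP) lies at the very end of the fingers, on their centre line; the grasp point (between the pads) lies 19 mm behind it (ctrl.grasp_offset is the distance from the TCP to the grasp point, in m); z points along the fingers, y is the line along which they close (so a half turn about z gives the same grasp; the last joint's range is limited). The gripper opens to 85 mm and grips with 20 to 120 N. Pads are 22 mm wide; open, the fingers measure 114 mm over their backs; the gripper's body (76 mm by 85 mm) begins 54 mm behind the grasp point. The pads swing forward as they close: fully open they stand 13 mm farther back than shut.
Start: joints at [-1.279, 0.053, 1.613, -0, 1.476, -0.119], TCP at [0.25, -0.573, 0.231] pointing down, gripper open.
Joint ranges: [-3.01, 3.01], [-1.01, 2.22], [0.06, 2.58], [-1.02, 4.17], [0.09, 2.62], [-3.14, 3.14]. Speed limits (rad/s): [2.57, 2.57, 3.14, 3.14, 3.14, 3.14].

### API

Orientations are given as a rotation vector (axis times angle).
In Python, from station import ctrl, optics gives the robot as it stands.
- The arm moves only by the shell command python3 -m handwheel 'ROWS' [OPENING] [FORCE]. ROWS is JSON, a list of rows, each an object of numbers: "tx", "ty", "tz": the shift along the tool's x, y, z in mm; "roll": the turn about the tool's z in rad. A call has 1 to 12 rows; each row shifts and turns the commanded pose from where the row before left it, along the tool's axes as they then stand; what a row does not reach is not made up. A row lasts 1/12 s, in which the tool goes at most 41.7 mm and 7.16 degrees, less where a joint would pass 70% of its speed; a pose out of reach is approached as far as the arm can. A call with a gripper value outside its range is refused whole. OPENING is the finger opening in mm, from 0 to 85.4, set as the call begins (- or left out, the last holds). The fingers move at their own pace and stop on an object; FORCE is the grip in N (left out, the last holds). Time passes only in rows, so rows that do not move let the fingers close. It gives the time, the measured TCP pose, the force, the opening and the grip force at its end, in the units of the state.
- ctrl.get_obs(): the state, without advancing time (a new reading comes with each control period).
- optics.get_image(name): name is "scene" or "top"; returns (picture, depth): 384x512x3 uint8, red, green, blue; 384x512 float32, m along the optical axis (not along the pixel's ray), 0 where there is no reading.
- optics.camera_params(name): a dict with "mtx" (3x3 intrinsics, pixels), "extrinsics" (4x4, takes a point from camera to world coordinates). Camera axes: x right, y down, z forward; pixel columns grow to the right and rows downward; lengths in m; the calibration is good to about 2 mm. A picture is of the moment at which its call begins. camera_params takes no time and is no camera call.
- ctrl.finish_job(): hands the job in; it is judged then, once.
The state is a dict: "t": time; "q": joint angles; "dq": joint speeds; "effort": joint torques, N m; "tool_pos": TCP position; "tool_rot": TCP orientation; "contact_force": force on the tool from outside, world axes, zero at the start; "wrist_torque": the same for the moment, N m; "opening": finger opening in m; "grip_force": force on a finger pad.
Only numpy, scipy, OpenCV 4.12 (cv2) and the standard library are available. Lean on these libraries where they do the work, as an engineer would, in place of code of your own. Each camera call takes 0.05 s, during which the arm holds its last target. There are 200 camera calls.

## Working session

There is one attempt and no reset: what is moved stays moved. The work goes in short steps, Python scripts to look and compute and a shell command to move; the robot and the scene stay as the last step left them, time stands still between calls to the robot, and variables do not carry over. Pictures are saved under pics/ and viewed, at most 10 in all, crops included, and the job is handed in when it is done.

```bash
mkdir -p pics; ls
python3 - <<'E'
from station import ctrl, optics
import cv2,numpy as np
for n in("scene","top"):
    p,d=optics.get_image(n); np.savez(f"pics/{n}0.npz",p=p,d=d,**optics.camera_params(n))
    cv2.imwrite(f"pics/{n}0.png",p[...,::-1]); c=optics.camera_params(n); print(n,np.round(c["mtx"],1).tolist(),np.round(c["extrinsics"],3).tolist())
o=ctrl.get_obs(); print({k:np.round(v,3).tolist() for k,v in o.items()})
E
```

```text
pics
scene [[473.9, 0.0, 254.1], [0.0, 473.9, 186.7], [0.0, 0.0, 1.0]] [[-0.545, -0.563, 0.621, -0.383], [-0.838, 0.349, -0.419, 0.609], [0.019, -0.749, -0.662, 1.114], [0.0, 0.0, 0.0, 1.0]]
top [[433.6, 0.0, 256.2], [0.0, 433.6, 188.7], [0.0, 0.0, 1.0]] [[0.006, -0.992, 0.13, 0.327], [-1.0, -0.006, 0.003, 0.019], [-0.002, -0.13, -0.992, 1.516], [0.0, 0.0, 0.0, 1.0]]
{'t': 0.1, 'q': [-1.279, 0.053, 1.614, -0.0, 1.476, -0.119], 'dq': [0.0, -0.001, -0.004, -0.0, -0.001, -0.001], 'effort': [0.001, -39.491, -37.136, -0.0, 0.004, -0.0], 'tool_pos': [0.249, -0.572, 0.23], 'tool_rot': [-3.074, -0.64, 0.0], 'contact_force': [0.381, -0.316, 0.001], 'wrist_torque': [-0.037, -0.074, -0.017], 'grip_force': 0.0, 'opening': 0.085}
```

View pics/scene0.png

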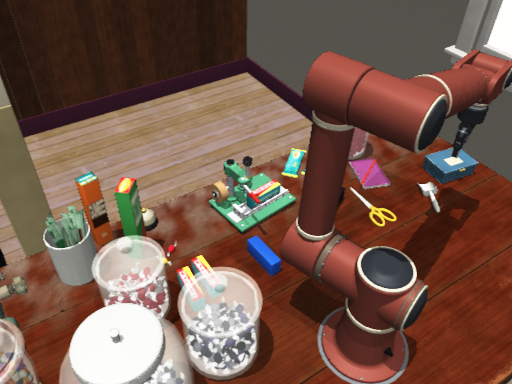

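View pics/top0.png

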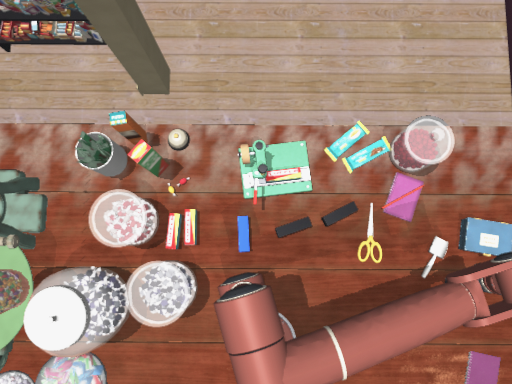

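The scene view shows the jig at about (252,200). The top view shows it at (275,168), with two teal cartons at (347,140) and (366,154). I'll enlarge the jig in both views.

Run:
```python
import cv2
a=cv2.imread("pics/top0.png")[130:205,230:330]; b=cv2.imread("pics/scene0.png")[145:235,200:300]
cv2.imwrite("pics/tc.png",cv2.resize(a,None,fx=8,fy=8,interpolation=cv2.INTER_CUBIC)); cv2.imwrite("pics/sc.png",cv2.resize(b,None,fx=6.5,fy=6.5,interpolation=cv2.INTER_CUBIC))
```

```text
(no output)
```

View pics/tc.png

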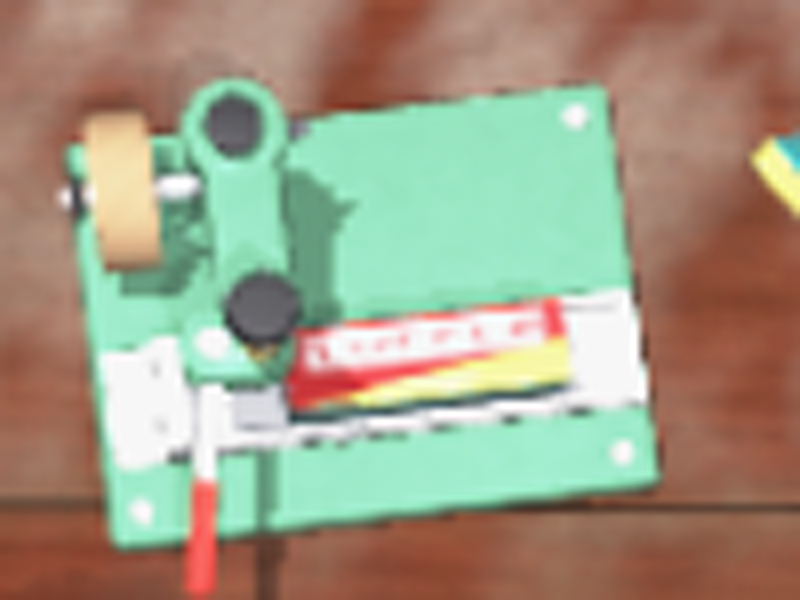

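View pics/sc.png

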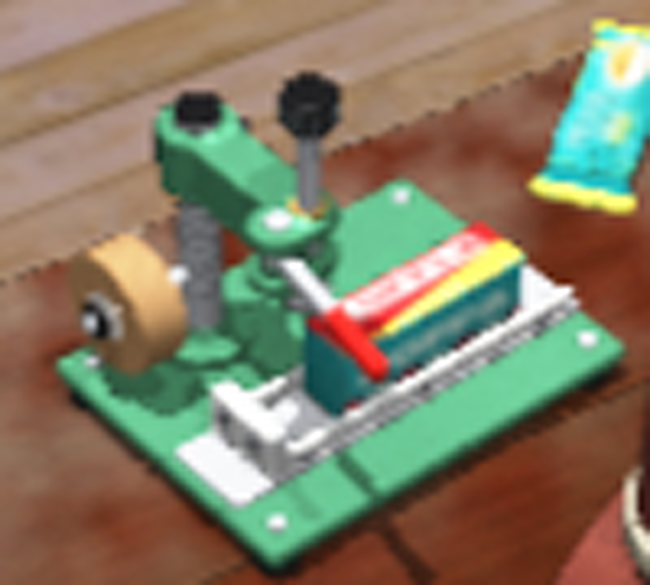

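The top crop shows the sample carton's top at crop (300,330) to (572,380), the knob at (263,308), the lever pivot cap at (213,343), the lever end at (200,592), and the plate corners at (600,85), (658,485), (115,545) and (70,148). The scene crop shows the knob at (308,105), the lever end at (372,365) and the end stop's white block at (250,420). Next I'll measure these with depth.

```bash
cat > h.py <<'E'
import numpy as np,cv2
def load(n,k=0): return np.load(f"pics/{n}{k}.npz")
def ray(f,u,v):
    d=np.linalg.inv(f["mtx"])@[u,v,1]; E=f["extrinsics"]; return E[:3,3],E[:3,:3]@d
def atz(f,u,v,z): o,d=ray(f,u,v); return o+d*(z-o[2])/d[2]
def dep(f,u,v,r=1):
    u0,v0=int(round(u)),int(round(v)); w=f["d"][v0-r:v0+r+1,u0-r:u0+r+1]; o,d=ray(f,u,v); return o+d*np.median(w[w>0])
def tri(a,b):
    (o1,d1),(o2,d2)=a,b; s=np.linalg.lstsq(np.c_[d1,-d2],o2-o1,rcond=None)[0]; p,q=o1+s[0]*d1,o2+s[1]*d2; return (p+q)/2,np.linalg.norm(p-q)
T=lambda u,v:((u+.5)/8-.5+230,(v+.5)/8-.5+130)
S=lambda u,v:((u+.5)/6.5-.5+200,(v+.5)/6.5-.5+145)
E
python3 - <<'E'
from h import *
np.set_printoptions(precision=4,suppress=True)
t,s=load("top"),load("scene")
for n,c in dict(knob=(263,308),carton=(430,352),cartfar=(480,330),plate1=(450,200),plate2=(560,450),table=(700,300),armtop=(250,230),capcol=(235,125),pivot=(213,343),grip=(202,540)).items(): print(n,dep(t,*T(*c)))
for n,c in dict(knob=(308,100),carton=(420,285),lever=(360,345),plate=(470,430)).items(): print("S",n,dep(s,*S(*c)))
print("tri knob",tri(ray(t,*T(263,308)),ray(s,*S(308,100))))
print("tri levertip",tri(ray(t,*T(200,592)),ray(s,*S(375,370))))
print("tri pivot cap",tri(ray(t,*T(213,343)),ray(s,*S(275,220))))
zp=np.median([dep(t,*T(*c))[2] for c in((450,200),(560,450),(530,180),(350,500))]);print("zplate",zp)
C=np.array([atz(t,*T(*c),zp)[:2] for c in((600,85),(658,485),(115,545),(70,148))]);print(C,[np.linalg.norm(C[i]-C[i-1]) for i in range(4)])
zc=np.median([dep(t,*T(*c))[2] for c in((430,352),(350,360),(520,350))]);print("zcart",zc)
K=np.array([atz(t,*T(*c),zc)[:2] for c in((300,330),(558,297),(572,380),(292,412))]);print(K,[np.linalg.norm(K[i]-K[i-1]) for i in range(4)])
# next cartons from cloud: points z 30-70 right of jig
for n,f in(("top",t),("scene",s)):
    v,u=np.mgrid[:384,:512]; P=(np.stack([u,v,np.ones_like(u)],-1)@np.linalg.inv(f["mtx"]).T*f["d"][...,None])@f["extrinsics"][:3,:3].T+f["extrinsics"][:3,3]
    m=(P[...,0]>.4)&(P[...,0]<.72)&(P[...,1]>-.32)&(P[...,1]<-.13)&(P[...,2]>.03)&(P[...,2]<.075)&(f["d"]>0)
    q=P[m];print(n,len(q),q.min(0),q.max(0),np.median(q,0)) if len(q) else 0
E
```

```text
knob [0.5564 0.0041 0.238 ]
carton [ 0.5669 -0.0681  0.077 ]
cartfar [ 0.5763 -0.089   0.0777]
plate1 [ 0.6439 -0.0803  0.0213]
plate2 [ 0.533  -0.1276  0.0242]
table [ 0.603  -0.1918  0.0049]
armtop [0.6001 0.0085 0.1687]
capcol [0.6407 0.0147 0.1762]
pivot [0.5545 0.0229 0.1701]
grip [0.4781 0.0267 0.1561]
S knob [0.5494 0.0074 0.2383]
S carton [ 0.5642 -0.071   0.0768]
S lever [0.4738 0.0262 0.1541]
S plate [ 0.5097 -0.067   0.0216]
tri knob (array([0.557 , 0.0034, 0.2317]), np.float64(0.0015352943037270199))
tri levertip (array([0.4582, 0.0277, 0.1516]), np.float64(0.0008115728384056564))
tri pivot cap (array([0.5543, 0.0225, 0.1694]), np.float64(0.0009278682068316754))
zplate 0.022632048597090115
[[ 0.6956 -0.1464]
 [ 0.5182 -0.1701]
 [ 0.4905  0.0652]
 [ 0.6659  0.0867]] [np.float64(0.23500744954652422), np.float64(0.17903808194876406), np.float64(0.23691552830607876), np.float64(0.17668775305258655)]
zcart 0.07607816095103037
[[ 0.5761 -0.0134]
 [ 0.5909 -0.1221]
 [ 0.5555 -0.1277]
 [ 0.5412 -0.0102]] [np.float64(0.03505185260553901), np.float64(0.10963603425564447), np.float64(0.03580280403497407), np.float64(0.11839996822586528)]
top 480 [ 0.4001 -0.3196  0.0303] [ 0.6762 -0.1314  0.0578] [ 0.4372 -0.2445  0.0497]
scene 58 [ 0.4215 -0.3195  0.0303] [ 0.5646 -0.1302  0.0654] [ 0.4536 -0.2806  0.0393]
```

```bash
cat >> h.py <<'E'
from scipy.spatial.transform import Rotation as Ro
O=np.array([.5565,.004]); Y=.124
RJ=np.array([[np.cos(Y),-np.sin(Y)],[np.sin(Y),np.cos(Y)]])
def go(jx,jy,z,yaw=Y):
    "tool shift (mm) to reach jig-plane point jx,jy (m), world height z, and roll to bring tool x to angle yaw"
    from station import ctrl
    o=ctrl.get_obs(); M=Ro.from_rotvec(o["tool_rot"]).as_matrix(); p=o["tool_pos"]
    w=np.r_[O+RJ@[jx,jy],z]; a=np.arctan2(M[1,0],M[0,0])
    print("t",round(o["t"],2),"jig",np.round(1e3*RJ.T@(p[:2]-O),1),"z",round(p[2]*1e3,1),"shift",np.round(M.T@(w-p)*1e3,1),"roll",round(float((a-yaw+np.pi)%(2*np.pi)-np.pi),3),"tilt",round(float(np.degrees(np.arccos(-M[2,2]))),2),"F",np.round(o["contact_force"],2))
E
python3 -m handwheel '[{"tx":30,"ty":-16,"roll":0},{"tx":30,"ty":-16},{"tx":30,"ty":-16},{"tx":30,"ty":-16},{"tx":30,"ty":-16},{"tx":30,"ty":-16},{"tx":30,"ty":-16},{"tx":30,"ty":-16},{"tx":30,"ty":-16},{"roll":0.096},{"roll":0.096},{"roll":0.096}]' 0
python3 -c "
from h import *; go(0,-.165,.23)"
```

```text
t 0.1 jig [-376.  -534.1] z 230.2 shift [ 465.1 -247.6    0.7] roll 0.287 tilt 0.11 F [ 0.38 -0.32  0.  ]$[0]: bad value
```

```bash
python3 -m handwheel '[{"tx":30,"ty":-16},{"tx":30,"ty":-16},{"tx":30,"ty":-16},{"tx":30,"ty":-16},{"tx":30,"ty":-16},{"tx":30,"ty":-16},{"tx":30,"ty":-16},{"tx":30,"ty":-16},{"tx":30,"ty":-16},{"roll":0.096},{"roll":0.096},{"roll":0.096}]' 0
python3 -c "
from h import *; go(0,-.165,.23)"
```

```text
t 0.1 jig [-376.  -534.1] z 230.2 shift [ 465.1 -247.6    0.7] roll 0.287 tilt 0.11 F [ 0.38 -0.32  0.  ]$[0]: bad value
```

```bash
python3 -m handwheel '[{"tx":30,"ty":-16,"tz":0,"roll":0}]' 0; echo; python3 -m handwheel --help | head -20
```

```text
t: 0.18
tool_pos: [0.2681, -0.5486, 0.2303]
tool_rot: [3.077, 0.633, -0.003]
contact_force: [0.8, 0.5, -1.1]
opening: 0.0755
grip_force: 0.0
invalid input: not JSON, or not a number
```

```bash
python3 -m handwheel '[{"tx":30,"ty":-16,"tz":0,"roll":0},{"tx":30,"ty":-16,"tz":0,"roll":0},{"tx":30,"ty":-16,"tz":0,"roll":0},{"tx":30,"ty":-16,"tz":0,"roll":0},{"tx":30,"ty":-16,"tz":0,"roll":0},{"tx":30,"ty":-16,"tz":0,"roll":0},{"tx":30,"ty":-16,"tz":0,"roll":0},{"tx":30,"ty":-16,"tz":0,"roll":0},{"tx":0,"ty":0,"tz":0,"roll":0.096},{"tx":0,"ty":0,"tz":0,"roll":0.096},{"tx":0,"ty":0,"tz":0,"roll":0.096},{"tx":0,"ty":0,"tz":0,"roll":0}]' 0
python3 -c "
from h import *; go(0,-.165,.23)"
```

```text
t: 1.18
tool_pos: [0.4396, -0.3326, 0.2307]
tool_rot: [-3.135, -0.192, 0.001]
contact_force: [-0.6, -0.5, -0.0]
opening: 0.0001
grip_force: 0.0
t 1.18 jig [-157.6 -319.5] z 230.7 shift [ 157.3 -154.8    0.7] roll -0.002 tilt 0.06 F [-0.6  -0.51 -0.04]
```

```bash
python3 -m handwheel '[{"tx":26.2,"ty":-25.8,"tz":0,"roll":0},{"tx":26.2,"ty":-25.8,"tz":0,"roll":0},{"tx":26.2,"ty":-25.8,"tz":0,"roll":0},{"tx":26.2,"ty":-25.8,"tz":0,"roll":0},{"tx":26.2,"ty":-25.8,"tz":0,"roll":0},{"tx":26.2,"ty":-25.8,"tz":0,"roll":0},{"tx":0,"ty":0,"tz":35,"roll":0},{"tx":0,"ty":0,"tz":35,"roll":0},{"tx":0,"ty":0,"tz":35,"roll":0},{"tx":0,"ty":0,"tz":35,"roll":0},{"tx":0,"ty":0,"tz":35,"roll":0},{"tx":0,"ty":0,"tz":0,"roll":0}]'
python3 - <<'E'
from h import *
from station import optics
go(0,-.165,.055)
p,d=optics.get_image("top"); cv2.imwrite("pics/t1.png",cv2.resize(p[130:205,230:330,::-1],None,fx=8,fy=8,interpolation=cv2.INTER_CUBIC))
E
```

```text
t: 2.18
tool_pos: [0.5705, -0.1579, 0.0473]
tool_rot: [-3.128, -0.195, 0.022]
contact_force: [-1.9, 0.6, -1.8]
opening: -0.0001
grip_force: 0.0
t 2.18 jig [  -6.2 -162.4] z 47.3 shift [ 6.   2.6 -7.8] roll 0.001 tilt 0.91 F [-1.91  0.61 -1.83]
```

View pics/t1.png

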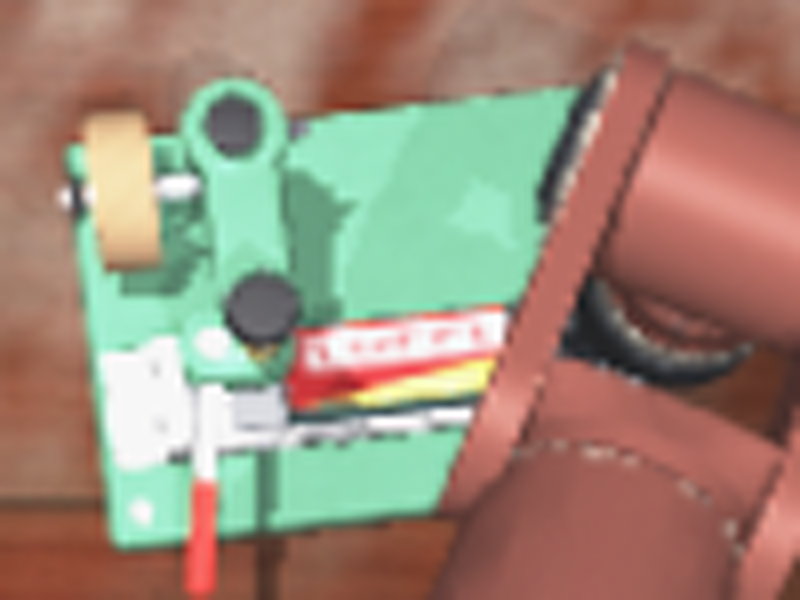

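The arm hides the carton's free end, but its front end is still at crop x≈290, so it hasn't moved. I'll start the push.

```bash
python3 -m handwheel '[{"tx":0,"ty":0,"tz":0,"roll":0},{"tx":0,"ty":0,"tz":0,"roll":0}]'
python3 -c "
from h import *; go(0,-.165,.055)"
```

```text
t: 2.4
tool_pos: [0.5786, -0.1612, 0.0594]
tool_rot: [3.134, 0.194, 0.007]
contact_force: [0.7, -0.5, 0.5]
opening: -0.0
grip_force: 0.0
t 2.4 jig [   1.5 -166.7] z 59.4 shift [-1.6 -1.7  4.4] roll -0.001 tilt 0.27 F [ 0.69 -0.53  0.5 ]
```

```bash
python3 -m handwheel '[{"tx":0,"ty":-3,"tz":0,"roll":0},{"tx":0,"ty":-3,"tz":0,"roll":0},{"tx":0,"ty":-3,"tz":0,"roll":0},{"tx":0,"ty":-3,"tz":0,"roll":0},{"tx":0,"ty":-3,"tz":0,"roll":0},{"tx":0,"ty":-3,"tz":0,"roll":0}]'
python3 -c "
from h import *; go(0,-.104,.055)"
```

```text
t: 2.9
tool_pos: [0.5745, -0.1419, 0.0565]
tool_rot: [3.136, 0.193, 0.0]
contact_force: [-0.3, 0.0, -0.1]
opening: -0.0001
grip_force: 0.0
t 2.9 jig [  -0.2 -147. ] z 56.5 shift [  0.2 -43.    1.5] roll -0.001 tilt 0.01 F [-0.26  0.04 -0.05]
```

```bash
python3 -m handwheel '[{"tx":0,"ty":-2.5,"tz":0.5,"roll":0},{"tx":0,"ty":-2.5,"tz":0.5,"roll":0},{"tx":0,"ty":-2.5,"tz":0.5,"roll":0},{"tx":0,"ty":-2.5,"tz":0.5,"roll":0},{"tx":0,"ty":-2.5,"tz":0.5,"roll":0},{"tx":0,"ty":-2.5,"tz":0.5,"roll":0},{"tx":0,"ty":-2.5,"tz":0,"roll":0},{"tx":0,"ty":-2.5,"tz":0,"roll":0}]'
python3 -c "
from h import *; go(0,-.104,.055)"
```

```text
t: 3.57
tool_pos: [0.5719, -0.1222, 0.0532]
tool_rot: [-3.135, -0.193, 0.0]
contact_force: [0.7, -0.8, -0.5]
opening: 0.0003
grip_force: 0.4
t 3.57 jig [  -0.3 -127.2] z 53.2 shift [  0.3 -23.2  -1.8] roll -0.001 tilt 0.02 F [ 0.65 -0.76 -0.48]
```

```bash
python3 -m handwheel '[{"tx":0,"ty":-2,"tz":0,"roll":0},{"tx":0,"ty":-2,"tz":0,"roll":0},{"tx":0,"ty":-2,"tz":0,"roll":0},{"tx":0,"ty":-2,"tz":0,"roll":0}]'
python3 -c "
from h import *; go(0,-.104,.055)"
```

```text
t: 3.9
tool_pos: [0.5709, -0.1143, 0.0532]
tool_rot: [-3.136, -0.193, 0.0]
contact_force: [0.4, -0.4, -0.4]
opening: -0.0004
grip_force: 0.3
t 3.9 jig [  -0.3 -119.2] z 53.2 shift [  0.3 -15.2  -1.8] roll -0.001 tilt 0.01 F [ 0.42 -0.44 -0.43]
```

```bash
python3 -m handwheel '[{"tx":0,"ty":-1.5,"tz":0,"roll":0},{"tx":0,"ty":-1.5,"tz":0,"roll":0},{"tx":0,"ty":-1.5,"tz":0,"roll":0},{"tx":0,"ty":-1.5,"tz":0,"roll":0}]' | grep -E "force"
python3 -c "
from h import *; go(0,-.104,.055)"
```

```text
contact_force: [-0.2, 0.1, -0.0]
grip_force: 0.2
t 4.23 jig [  -0.3 -113.4] z 53.2 shift [ 0.3 -9.4 -1.8] roll -0.001 tilt 0.01 F [-0.19  0.08 -0.05]
```

```bash
python3 -m handwheel '[{"tx":0,"ty":-1,"tz":0,"roll":0},{"tx":0,"ty":-1,"tz":0,"roll":0},{"tx":0,"ty":-1,"tz":0,"roll":0}]' | grep -E "force"
python3 - <<'E'
from h import *
from station import optics
go(0,-.104,.055)
p,d=optics.get_image("scene"); np.savez("pics/scene2.npz",p=p,d=d,**optics.camera_params("scene"))
cv2.imwrite("pics/s2.png",cv2.resize(p[145:235,200:300,::-1],None,fx=6.5,fy=6.5,interpolation=cv2.INTER_CUBIC))
E
```

```text
contact_force: [0.0, 0.3, -0.1]
grip_force: 0.2
t 4.48 jig [  -0.2 -110.4] z 53.3 shift [ 0.2 -6.4 -1.7] roll -0.001 tilt 0.0 F [ 0.04  0.34 -0.09]
```

View pics/s2.png

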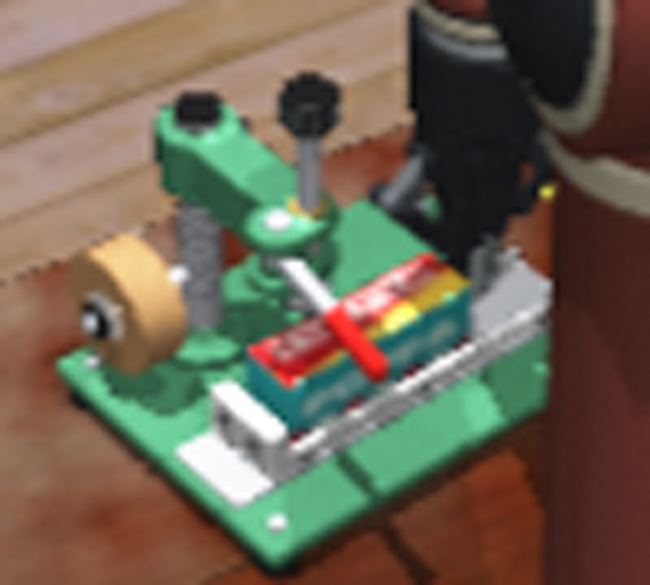

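The carton has slid to within a few mm of the white stop (crop ~(250,375) against the block face at ~(240,385)). I'll continue in small steps.

```bash
python3 -m handwheel '[{"tx":0,"ty":-1,"tz":0,"roll":0},{"tx":0,"ty":-1,"tz":0,"roll":0},{"tx":0,"ty":-1,"tz":0,"roll":0}]' | grep -E "pos|force"
```

```text
tool_pos: [0.5696, -0.1026, 0.0533]
contact_force: [-0.2, -0.0, -0.2]
grip_force: 0.3
```

```bash
python3 -m handwheel '[{"tx":0,"ty":-1,"tz":0,"roll":0},{"tx":0,"ty":-1,"tz":0,"roll":0}]' | grep -E "pos|force"
```

```text
tool_pos: [0.5693, -0.1006, 0.0533]
contact_force: [-0.5, -0.6, -0.1]
grip_force: 0.3
```

```bash
python3 -m handwheel '[{"tx":0,"ty":-0.7,"tz":0,"roll":0},{"tx":0,"ty":-0.7,"tz":0,"roll":0}]' | grep -E "pos|force"
```

```text
tool_pos: [0.5696, -0.1, 0.0536]
contact_force: [1.0, -4.9, 0.7]
grip_force: 2.3
```

```bash
python3 -m handwheel '[{"tx":0,"ty":-0.7,"tz":0,"roll":0},{"tx":0,"ty":-0.7,"tz":0,"roll":0}]' | grep -E "pos|force"
```

```text
tool_pos: [0.5698, -0.0998, 0.0542]
contact_force: [2.0, -9.2, 0.5]
grip_force: 4.5
```

```bash
python3 -m handwheel '[{"tx":0,"ty":-0.7,"tz":0,"roll":0},{"tx":0,"ty":0,"tz":0,"roll":0}]' | grep -E "pos|force"
```

```text
tool_pos: [0.57, -0.0997, 0.0545]
contact_force: [1.5, -10.0, 0.2]
grip_force: 4.6
```

Force rose to 10 N with the motion stopped. TCP jig y≈-105 minus a finger half-thickness of about 14 gives -90, so the carton is home. I'll back off, rise and go over the knob.

```bash
python3 -m handwheel '[{"tx":0,"ty":4,"tz":0,"roll":0},{"tx":0,"ty":8,"tz":0,"roll":0},{"tx":0,"ty":8,"tz":0,"roll":0},{"tx":0,"ty":0,"tz":-35,"roll":0},{"tx":0,"ty":0,"tz":-35,"roll":0},{"tx":0,"ty":0,"tz":-35,"roll":0},{"tx":0,"ty":0,"tz":-35,"roll":0},{"tx":0,"ty":0,"tz":-35,"roll":0},{"tx":0,"ty":0,"tz":-35,"roll":0},{"tx":0,"ty":0,"tz":0,"roll":0},{"tx":0,"ty":0,"tz":0,"roll":0},{"tx":0,"ty":0,"tz":0,"roll":0}]' | grep -E "pos|force"
python3 - <<'E'
from h import *
go(0,0,.255)
from station import optics
t=dict(optics.camera_params("scene")); p,d=optics.get_image("scene"); t["d"]=d
cv2.imwrite("pics/s3.png",cv2.resize(p[145:235,200:300,::-1],None,fx=6.5,fy=6.5,interpolation=cv2.INTER_CUBIC))
E
```

```text
tool_pos: [0.571, -0.1172, 0.2625]
contact_force: [0.4, 0.3, -1.0]
grip_force: 0.0
t 6.45 jig [  -0.6 -122. ] z 262.5 shift [   0.4 -122.     7.6] roll -0.001 tilt 0.07 F [ 0.37  0.25 -1.01]
```

View pics/s3.png

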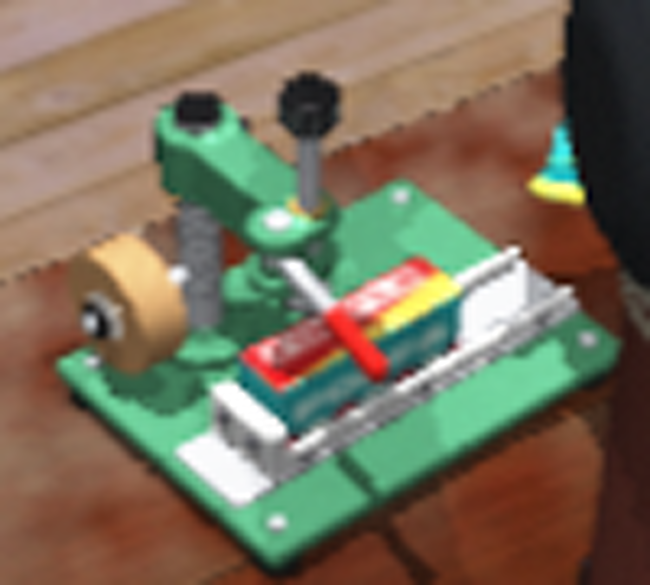

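The carton stands against the white stop block (crop ~(240,370)). Next I'll move over the knob.

```bash
python3 -m handwheel '[{"tx":0.2,"ty":-24.4,"tz":0,"roll":0},{"tx":0.2,"ty":-24.4,"tz":0,"roll":0},{"tx":0,"ty":-24.4,"tz":0,"roll":0},{"tx":0,"ty":-24.4,"tz":0,"roll":0},{"tx":0,"ty":-24.4,"tz":0,"roll":0},{"tx":0,"ty":0,"tz":5,"roll":0},{"tx":0,"ty":0,"tz":5,"roll":0},{"tx":0,"ty":0,"tz":5,"roll":0},{"tx":0,"ty":0,"tz":0,"roll":0},{"tx":0,"ty":0,"tz":0,"roll":0}]' | grep -E "pos|force"
python3 -c "
from h import *; go(0,0,.24)"
```

```text
tool_pos: [0.5563, 0.0032, 0.2468]
contact_force: [-0.7, 0.0, 0.1]
grip_force: 0.0
t 7.33 jig [-0.3 -0.8] z 246.8 shift [ 0.3 -0.8  6.8] roll -0.002 tilt 0.14 F [-0.74  0.02  0.08]
```

```bash
python3 -m handwheel '[{"tx":0,"ty":0,"tz":2,"roll":0},{"tx":0,"ty":0,"tz":2,"roll":0},{"tx":0,"ty":0,"tz":2,"roll":0},{"tx":0,"ty":0,"tz":2,"roll":0},{"tx":0,"ty":0,"tz":2,"roll":0}]' | grep -E "pos|force"
```

```text
tool_pos: [0.5568, 0.0039, 0.2382]
contact_force: [-1.1, -1.0, 5.5]
grip_force: 4.0
```

```bash
python3 -m handwheel '[{"tx":0,"ty":0,"tz":2,"roll":0},{"tx":0,"ty":0,"tz":2,"roll":0},{"tx":0,"ty":0,"tz":2,"roll":0},{"tx":0,"ty":0,"tz":2,"roll":0}]' | grep -E "pos|force"
```

```text
tool_pos: [0.5569, 0.0039, 0.2306]
contact_force: [-1.5, 0.0, 3.5]
grip_force: 1.6
```

```bash
python3 -m handwheel '[{"tx":0,"ty":0,"tz":1.5,"roll":0},{"tx":0,"ty":0,"tz":1.5,"roll":0},{"tx":0,"ty":0,"tz":1.5,"roll":0},{"tx":0,"ty":0,"tz":1.5,"roll":0},{"tx":0,"ty":0,"tz":1.5,"roll":0},{"tx":0,"ty":0,"tz":1.5,"roll":0},{"tx":0,"ty":0,"tz":1.5,"roll":0},{"tx":0,"ty":0,"tz":1.5,"roll":0},{"tx":0,"ty":0,"tz":1.5,"roll":0}]' | grep -E "pos|force"
```

```text
tool_pos: [0.5569, 0.0039, 0.2167]
contact_force: [-0.6, -1.2, 3.4]
grip_force: 1.6
```

```bash
python3 -m handwheel '[{"tx":0,"ty":0,"tz":1,"roll":0},{"tx":0,"ty":0,"tz":1,"roll":0},{"tx":0,"ty":0,"tz":1,"roll":0},{"tx":0,"ty":0,"tz":1,"roll":0}]' | grep -E "pos|force"
```

```text
tool_pos: [0.5569, 0.004, 0.2128]
contact_force: [-0.6, -1.4, 3.8]
grip_force: 1.6
```

```bash
python3 -m handwheel '[{"tx":0,"ty":0,"tz":0.5,"roll":0},{"tx":0,"ty":0,"tz":0.5,"roll":0},{"tx":0,"ty":0,"tz":0.5,"roll":0},{"tx":0,"ty":0,"tz":0.5,"roll":0},{"tx":0,"ty":0,"tz":0.5,"roll":0},{"tx":0,"ty":0,"tz":0.5,"roll":0}]' | grep -E "pos|force"
```

```text
tool_pos: [0.5569, 0.004, 0.2098]
contact_force: [-1.2, -1.8, 3.9]
grip_force: 1.6
```

```bash
python3 -m handwheel '[{"tx":0,"ty":0,"tz":0.4,"roll":0},{"tx":0,"ty":0,"tz":0.4,"roll":0}]' | grep -E "pos|force"
```

```text
tool_pos: [0.5569, 0.004, 0.209]
contact_force: [-0.5, -2.0, 2.9]
grip_force: 1.6
```

```bash
python3 -m handwheel '[{"tx":0,"ty":0,"tz":0.4,"roll":0},{"tx":0,"ty":0,"tz":0.4,"roll":0}]' | grep -E "pos|force"
```

```text
tool_pos: [0.5569, 0.004, 0.2082]
contact_force: [-1.1, -2.0, 2.9]
grip_force: 1.6
```

```bash
python3 -m handwheel '[{"tx":0,"ty":0,"tz":0.3,"roll":0},{"tx":0,"ty":0,"tz":0.3,"roll":0}]' | grep -E "pos|force"
```

```text
tool_pos: [0.5569, 0.004, 0.2076]
contact_force: [0.1, -1.9, 3.2]
grip_force: 1.6
```

```bash
python3 -m handwheel '[{"tx":0,"ty":0,"tz":0.3,"roll":0},{"tx":0,"ty":0,"tz":0.1,"roll":0}]' | grep -E "pos|force"
```

```text
tool_pos: [0.5568, 0.0041, 0.2072]
contact_force: [-0.3, -2.5, 3.6]
grip_force: 1.6
```

```bash
python3 -m handwheel '[{"tx":0,"ty":0,"tz":0.3,"roll":0},{"tx":0,"ty":0,"tz":0.2,"roll":0}]' | grep -E "pos|force"
```

```text
tool_pos: [0.5569, 0.0041, 0.2067]
contact_force: [1.2, -1.9, 3.0]
grip_force: 1.6
```

```bash
python3 -m handwheel '[{"tx":0,"ty":0,"tz":0.3,"roll":0},{"tx":0,"ty":0,"tz":0.1,"roll":0}]' | grep -E "pos|force"
```

```text
tool_pos: [0.5569, 0.0041, 0.2066]
contact_force: [-0.7, -2.3, 4.3]
grip_force: 2.5
```

```bash
python3 -m handwheel '[{"tx":0,"ty":0,"tz":0.2,"roll":0},{"tx":0,"ty":0,"tz":0,"roll":0}]' | grep -E "pos|force"
```

```text
tool_pos: [0.5569, 0.0041, 0.2066]
contact_force: [-1.1, -1.7, 6.2]
grip_force: 2.7
```

```bash
python3 -m handwheel '[{"tx":0,"ty":0,"tz":0,"roll":0},{"tx":0,"ty":0,"tz":0,"roll":0}]' | grep -E "pos|force"
```

```text
tool_pos: [0.5569, 0.0041, 0.2066]
contact_force: [-0.8, -2.0, 5.3]
grip_force: 2.7
```

```bash
python3 -m handwheel '[{"tx":0,"ty":0,"tz":0.2,"roll":0},{"tx":0,"ty":0,"tz":0.2,"roll":0},{"tx":0,"ty":0,"tz":0,"roll":0}]' | grep -E "pos|force"
```

```text
tool_pos: [0.5569, 0.0041, 0.2066]
contact_force: [-1.0, -1.9, 6.6]
grip_force: 3.4
```

```bash
python3 -m handwheel '[{"tx":0,"ty":0,"tz":0.2,"roll":0},{"tx":0,"ty":0,"tz":0,"roll":0},{"tx":0,"ty":0,"tz":0,"roll":0}]' | grep -E "pos|force"
python3 -m handwheel '[{"tx":0,"ty":0,"tz":-1,"roll":0},{"tx":0,"ty":0,"tz":-2,"roll":0},{"tx":0,"ty":0,"tz":-7,"roll":0},{"tx":0,"ty":0,"tz":-15,"roll":0},{"tx":-20,"ty":0,"tz":-5,"roll":0},{"tx":-20,"ty":0,"tz":0,"roll":0.089},{"tx":-22,"ty":0,"tz":0,"roll":0.089},{"tx":-22,"ty":0,"tz":0,"roll":0},{"tx":0,"ty":0,"tz":0,"roll":0},{"tx":0,"ty":0,"tz":0,"roll":0}]' | grep -E "pos|force"
python3 - <<'E'
from h import *
from station import ctrl
go(-.084,.0036,.140,Y-.178); print(np.round(ctrl.get_obs()["q"],2))
from station import optics
p,d=optics.get_image("scene"); cv2.imwrite("pics/s4.png",cv2.resize(p[145:235,200:300,::-1],None,fx=6.5,fy=6.5,interpolation=cv2.INTER_CUBIC))
E
```

```text
tool_pos: [0.5569, 0.0041, 0.2066]
contact_force: [-3.1, -2.5, 7.6]
grip_force: 3.8
tool_pos: [0.4726, -0.0001, 0.2354]
contact_force: [0.4, -1.0, -0.3]
grip_force: 0.0
t 12.33 jig [-83.7   6.4] z 235.4 shift [ 0.2  2.8 95.4] roll -0.001 tilt 0.04 F [ 0.4  -0.99 -0.3 ]
[-0.16 -0.33  1.95  0.    1.52  1.47]
```

View pics/s4.png

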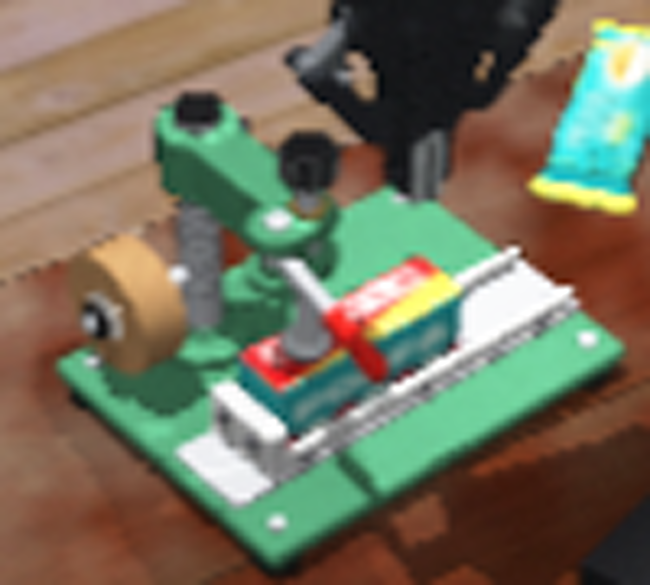

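The foot now sits on the carton (crop ~(305,340)) and the lever is still open. A roll of +1.5 would take joint 6 past its range, so I'll turn the tool back a quarter turn before descending beside the lever.

```bash
python3 -m handwheel '[{"tx":0,"ty":0,"tz":0,"roll":-0.12},{"tx":0,"ty":0,"tz":0,"roll":-0.12},{"tx":0,"ty":0,"tz":0,"roll":-0.12},{"tx":0,"ty":0,"tz":0,"roll":-0.12},{"tx":0,"ty":0,"tz":0,"roll":-0.12},{"tx":0,"ty":0,"tz":0,"roll":-0.12},{"tx":0,"ty":0,"tz":0,"roll":-0.12},{"tx":0,"ty":0,"tz":0,"roll":-0.12},{"tx":0,"ty":0,"tz":0,"roll":-0.12},{"tx":0,"ty":0,"tz":0,"roll":-0.12},{"tx":0,"ty":0,"tz":0,"roll":-0.12},{"tx":0,"ty":0,"tz":0,"roll":-0.12}]' | grep -E "force"
python3 -m handwheel '[{"tx":0,"ty":0,"tz":0,"roll":-0.12},{"tx":-3,"ty":0,"tz":0,"roll":0},{"tx":0,"ty":0,"tz":24,"roll":0},{"tx":0,"ty":0,"tz":24,"roll":0},{"tx":0,"ty":0,"tz":24,"roll":0},{"tx":0,"ty":0,"tz":23,"roll":0},{"tx":0,"ty":0,"tz":0,"roll":0},{"tx":0,"ty":0,"tz":0,"roll":0},{"tx":0,"ty":0,"tz":0,"roll":0}]' | grep -E "pos|force"
python3 - <<'E'
from h import *
go(-.084,.0036,.140,Y-.178+np.pi/2)
E
```

```text
contact_force: [-0.2, -0.4, -0.2]
grip_force: 0.0
tool_pos: [0.474, -0.0036, 0.1419]
contact_force: [0.1, 1.2, 0.7]
grip_force: 0.0
t 14.13 jig [-82.8   2.7] z 141.9 shift [ 0.7 -1.4  1.9] roll -0.013 tilt 0.1 F [0.09 1.23 0.75]
```

```bash
python3 -m handwheel '[{"tx":0,"ty":0,"tz":4,"roll":0},{"tx":4,"ty":-1,"tz":0,"roll":0},{"tx":4,"ty":0,"tz":0,"roll":0},{"tx":4,"ty":0,"tz":0,"roll":0}]' | grep -E "pos|force"
python3 -m handwheel '[{"tx":4,"ty":-0.6,"tz":0,"roll":0.05},{"tx":8.1,"ty":-1.2,"tz":0,"roll":0.1}]' | grep -E "pos|force"
python3 - <<'E'
from h import *
from station import ctrl
o=ctrl.get_obs(); p=RJ.T@(o["tool_pos"][:2]-O)*1e3-[0,18.5]; r=np.hypot(*p); print("pivot-rel",p.round(1),r.round(1),"pusher ang",np.arctan2(p[1],-p[0]).round(3),"lever~",(np.arctan2(p[1],-p[0])+np.arcsin(16/r)).round(3))
E
```

```text
tool_pos: [0.4732, 0.009, 0.1373]
contact_force: [0.8, 0.0, 0.2]
grip_force: 0.9
tool_pos: [0.4723, 0.0207, 0.1371]
contact_force: [0.1, -1.7, 1.4]
grip_force: 0.9
pivot-rel [-81.5   8.5] 81.9 pusher ang 0.104 lever~ 0.3
```

```bash
cat > lv.py <<'E'
from h import *
from station import ctrl
o=ctrl.get_obs(); p=RJ.T@(o["tool_pos"][:2]-O)*1e3-[0,18.5]; r=np.hypot(*p); print("r",r.round(1),"lever~",(np.arctan2(p[1],-p[0])+np.arcsin(16/r)).round(3),"Fjig",(RJ.T@o["contact_force"][:2]).round(1),"z",o["tool_pos"][2].round(4),"q6",o["q"][5].round(2))
E
python3 -m handwheel '[{"tx":8.1,"ty":-1.2,"tz":0,"roll":0.1},{"tx":8.1,"ty":-1.2,"tz":0,"roll":0.1},{"tx":8.1,"ty":-1.2,"tz":0,"roll":0.1},{"tx":8.1,"ty":-1.2,"tz":0,"roll":0.1}]' | grep -E "pos|force"
python3 lv.py
```

```text
tool_pos: [0.4791, 0.0532, 0.137]
contact_force: [-0.8, -1.8, 1.6]
grip_force: 1.0
r 81.2 lever~ 0.712 Fjig [-1.  -1.7] z 0.137 q6 0.58
```

```bash
python3 -m handwheel '[{"tx":8.1,"ty":-1.2,"tz":0,"roll":0.1},{"tx":8.1,"ty":-1.2,"tz":0,"roll":0.1},{"tx":8.1,"ty":-1.2,"tz":0,"roll":0.1}]' | grep -E "pos|force"
python3 lv.py
```

```text
tool_pos: [0.4919, 0.0739, 0.1369]
contact_force: [-3.0, -1.5, 2.6]
grip_force: 1.7
r 80.8 lever~ 1.014 Fjig [-3.2 -1.1] z 0.1369 q6 0.92
```

```bash
python3 -m handwheel '[{"tx":8.1,"ty":-1.2,"tz":0,"roll":0.1},{"tx":8.1,"ty":-1.2,"tz":0,"roll":0.1},{"tx":8.1,"ty":-1.2,"tz":0,"roll":0.1},{"tx":8.1,"ty":-1.2,"tz":0,"roll":0.1}]' | grep -E "pos|force"
python3 lv.py
```

```text
tool_pos: [0.5175, 0.0939, 0.1368]
contact_force: [-4.0, 0.8, 2.8]
grip_force: 2.0
r 80.4 lever~ 1.422 Fjig [-3.9  1.3] z 0.1368 q6 1.36
```

```bash
python3 -m handwheel '[{"tx":4,"ty":-0.6,"tz":0,"roll":0.05},{"tx":4,"ty":-0.6,"tz":0,"roll":0.05},{"tx":0,"ty":0,"tz":0,"roll":0}]' | grep -E "pos|force"
python3 lv.py
```

```text
tool_pos: [0.5258, 0.097, 0.1367]
contact_force: [-0.2, 0.5, 0.7]
grip_force: 0.3
r 79.8 lever~ 1.533 Fjig [-0.2  0.6] z 0.1367 q6 1.46
```

```bash
python3 -m handwheel '[{"tx":1.5,"ty":0,"tz":0,"roll":0},{"tx":1.5,"ty":0,"tz":0,"roll":0},{"tx":0,"ty":0,"tz":0,"roll":0}]' | grep -E "pos|force"
python3 lv.py
```

```text
tool_pos: [0.5283, 0.0968, 0.1364]
contact_force: [-3.1, 1.5, 1.2]
grip_force: 1.5
r 78.8 lever~ 1.565 Fjig [-2.9  1.8] z 0.1364 q6 1.46
```

```bash
python3 -m handwheel '[{"tx":1.5,"ty":0,"tz":0,"roll":0},{"tx":1.5,"ty":0,"tz":0,"roll":0},{"tx":0,"ty":0,"tz":0,"roll":0}]' | grep -E "pos|force"
python3 lv.py
```

```text
tool_pos: [0.5285, 0.0968, 0.1363]
contact_force: [-15.0, -0.2, 9.1]
grip_force: 7.6
r 78.8 lever~ 1.567 Fjig [-14.9   1.7] z 0.1363 q6 1.46
```

It is firm on the stop: 15 N with no motion, at about 1.57 rad. I'll back off, rise and look.

```bash
python3 -m handwheel '[{"tx":-4,"ty":0,"tz":0,"roll":0},{"tx":-10,"ty":0,"tz":0,"roll":0},{"tx":-15,"ty":0,"tz":0,"roll":0},{"tx":-15,"ty":0,"tz":0,"roll":0},{"tx":0,"ty":0,"tz":-30,"roll":0},{"tx":0,"ty":0,"tz":-35,"roll":0},{"tx":-20,"ty":0,"tz":-35,"roll":0},{"tx":-20,"ty":0,"tz":-20,"roll":0},{"tx":0,"ty":0,"tz":0,"roll":0},{"tx":0,"ty":0,"tz":0,"roll":0},{"tx":0,"ty":0,"tz":0,"roll":0},{"tx":0,"ty":0,"tz":0,"roll":0}]' | grep -E "pos|force"
python3 - <<'E'
from h import *
from station import optics
p,d=optics.get_image("scene"); cv2.imwrite("pics/s5.png",cv2.resize(p[145:235,200:300,::-1],None,fx=6.5,fy=6.5,interpolation=cv2.INTER_CUBIC))
E
```

```text
tool_pos: [0.4483, 0.0838, 0.2546]
contact_force: [-1.1, 0.4, 0.5]
grip_force: 0.0
```

View pics/s5.png

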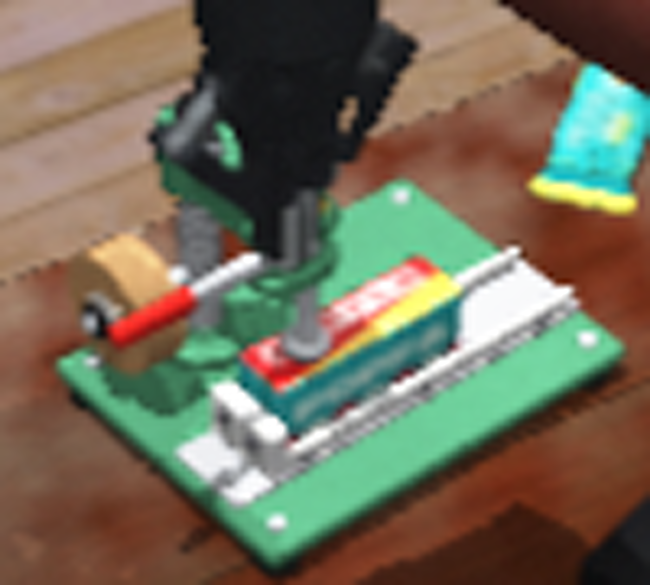

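The lever is closed along the jig's +y (crop (120,330) to (260,262)). The foot is on the carton at (305,340), the carton is against the stop, and the robot is clear of everything.

```bash
python3 -c "
from station import ctrl; print(ctrl.finish_job())"
```

```text
the job is handed in; nothing more can be done
None
```

The job is handed in with the carton home against the end stop, the foot resting on it (about 4–5 N when I let go of the knob) and the lever closed on its stop; the waiting cartons were not touched, and the hand-in returned no verdict.

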